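# Bolt the specimen case shut against its spring catch

### The job

Lock the specimen case on the desk: press its long spring catch plate down with one fingertip and, keeping it down, push the bolt's stud with the other fingertip until the bolt sits fully home in its keeper. Then let the catch spring back up behind it and take the hand away. Do not lift, tip or shove the case, and leave the vial and the pen lying on it and everything else on the desk where they are.

Things in the scene. Friction and masses are not known exactly. Their poses are not given: they have to be found in the camera images.
- case: grey metal case, aluminium lid, 154 (its x) x 210 (its y) x 60 mm high, 4 kg, loose. Origin: centre of the underside. x points away from the robot, y to its left, turned up to 0.5 rad. On its flat top, both along case y: catch plate (centre line case x -37 mm) and bolt (centre line x +15 mm). Bolt guides at case y -45, +42, keeper at y +82 mm: 35 mm wide, up to 15 mm above the top
- stud_top (a point): centre of the top of the bolt's upright round stud, diameter 13 mm, which rises to 38 mm above the case top and moves with the bolt: case y -20 mm with the bolt drawn back, +20 mm with it home. It stands 52 mm (along case x) from the centre line of the catch plate
- bolt (a joint): bolt position, m: 0 drawn back, 0.040 fully home in the keeper (end stop); grows as the stud moves along case +y; starts at 0 to 0.002. The bolt bar's top is 11 mm above the case top. About 1.5 N of friction; it stays where it is left
- catch_top (a point): centre of the upper face of the catch plate: 24 mm wide (case x), 110 mm long (case y -60 to +50 mm), 28 mm above the case top when up. It moves only straight down and springs back. It may be pressed anywhere along it, and a fingertip may slide along it while pressing
- catch (a joint): travel of the catch plate, m: 0 up, 0.008 fully down (face then 20 mm above the case top, higher than guides and bolt bar, 18 mm below the stud's top). 2 N starts it, 5 N holds it fully down. Teeth under it lock the bolt at any place unless it is pressed over 5 mm; let go, it locks again. At the home end it comes fully up with the bolt above 0.0365
- vial: capped sample vial, 14 mm in diameter and 42 mm tall, standing loose on the case top near the far right corner (about case x = +55 mm, y = -75 mm). Origin: centre of its underside. To be left standing.
- pen: ballpoint pen, 145 mm long, 9 mm high, lying loose on the case top along its far edge (about case x = +60 mm). Origin: its middle, underside. To be left alone.
- timer: round kitchen timer, 68 mm wide, 47 mm tall, loose on the desk left of the case. To be left alone.
- counter: round tally counter, 58 mm wide, 26 mm tall, loose on the desk left of the case. To be left alone.
- tape: roll of tape lying flat, 98 mm wide, 25 mm tall, loose on the desk far left of the case. To be left alone.
- dropper: small plastic dropper bottle, 33 mm wide, 80 mm tall, standing loose on the desk right of the case. To be left alone.

How it is judged:
On the way, in this order (a step that is already met when the one before it is completed fails the run):
1. the catch is pressed down while the bolt is still drawn back (value of joint catch above 0.005 m and value of joint bolt below 0.008 m), for 0.1 s.
2. the bolt is slid home (value of joint bolt above 0.0365 m), for 0.1 s.
At the end, for the whole second after the job is handed in: The bolt is within 3.5 mm of its home stop, the catch is back up (within 1.5 mm), the case stands level and at rest within 40 mm of where it was, the vial stands on it, vial and pen are within 50 mm and the things on the desk within 30 mm of where they were (value of joint bolt above 0.0365 m and value of joint catch below 0.0015 m and distance of case from where it was at the start of the episode below 0.04 m and angle between case's own z axis and vertical below 0.05 rad and linear speed of case below 0.01 m/s and angle between vial's own z axis and vertical below 0.2 rad and distance of each of timer, counter, tape, dropper from where it was at the start of the episode below 0.03 m and distance of each of vial, pen from where it was at the start of the episode below 0.05 m); the robot touches nothing.
It fails at once if the case is lifted, tipped or shoved more than 40 mm (height (world z) of case above 0.01 m or angle between case's own z axis and vertical above 0.1 rad or distance of case from where it was at the start of the episode above 0.04 m).
It fails at once if the vial is knocked over (angle between vial's own z axis and vertical above 0.5 rad).
It fails at once if the vial or the pen on the case is moved more than 50 mm (distance of any of vial, pen from where it was at the start of the episode above 0.05 m).
It fails at once if a thing on the desk is moved or lifted more than 30 mm (distance of any of timer, counter, tape, dropper from where it was at the start of the episode above 0.03 m).
It also fails if it takes over 45 s, if anything falls off the work surface, if the arm or the gripper's body presses on something with over 40 N, if the wrist force passes 120 N, or if a joint passes its speed limit or range.

### The arm

A 7-joint arm with a two-finger parallel gripper is mounted at the origin on a cart in front of the work surface, level with it; the furniture and walls round the work are solid. World frame = base frame: x ahead of the robot, y to its left, z up, the work surface at z = 0. Lengths are in m, angles in rad, forces in N, time in s.
With the tool pointing down it reaches from about 0.4 to 0.85 m from the base axis. Payload 10.4 kg.
Tool frame: the origin (TCP) lies on the centre line of the jaws, within the pads' length; the fingertips stand 11 mm ahead of it and the grasp point (between the pads) lies 8 mm behind it; z points along the fingers, y is the line along which they close (so a half turn about z gives the same grasp; the last joint's range is limited). The gripper opens to 87 mm and grips with 3 to 60 N. Pads are 19 mm wide; open, the fingers measure 117 mm over their backs; the gripper's body (75 mm by 190 mm) begins 51 mm behind the grasp point.
Start: joints at [-1.32, 0.332, -0.065, 1.46, 0.022, 1.35, -0.088], TCP at [0.169, 0.602, 0.234] pointing down, gripper open.
Joint ranges: [-2.6, 2.6], [-0.5, 2.12], [-1.47, 1.34], [0.16, 2.42], [-1.27, 4.41], [0.06, 2.06], [-2.6, 2.6]. Speed limits (rad/s): [2.22, 2.22, 2.79, 2.79, 3.14, 3.14, 3.14].

### API

Orientations are given as a unit quaternion [x, y, z, w].
In Python, from bench import r gives the robot as it stands.
- The arm moves only by the shell command python3 -m pendant 'ROWS' [OPENING] [FORCE]. ROWS is JSON, a list of rows, each a list of 4 numbers: the shift along the tool's x, y, z in m, then the turn about the tool's z in rad. A call has 1 to 8 rows; each row shifts and turns the commanded pose from where the row before left it, along the tool's axes as they then stand; what a row does not reach is not made up. A row lasts 1/12 s, in which the tool goes at most 41.7 mm and 7.16 degrees, less where a joint would pass 70% of its speed; a pose out of reach is approached as far as the arm can. A call with a gripper value outside its range is refused whole. OPENING is the opening, from 0 (shut) to 1 (fully open), set as the call begins (- or left out, the last holds). The fingers move at their own pace and stop on an object; FORCE is the grip in N (left out, the last holds). Time passes only in rows, so rows that do not move let the fingers close. It gives the time, the measured TCP pose, the force, the opening and the grip force at its end, in the units of the state.
- r.read_state(): the state, without advancing time (a new reading comes with each control period).
- r.camera(name): name is "side" or "top"; returns a dict with "img" (400x640x3 uint8, red, green, blue), "camera_matrix" (3x3 intrinsics, pixels), "dist_coeffs" ([k1, k2, p1, p2, k3] as OpenCV has them; the pictures are not rectified), "xyz" and "attitude" of the camera in the world. Camera axes: x right, y down, z forward; pixel columns grow to the right and rows downward; lengths in m; the calibration is good to about 2 mm. A picture is of the moment at which its call begins. There is no depth.
- r.close_job(): hands the job in; it is judged then, once.
Trained networks look in the newest picture that a camera, given by its name, has taken for a name from the list of things; names that differ only in an ending like _2 or _b are one class to them, and where a whole thing is asked for, a point or a joint stands for the part that bears it (a point fixed in the world has none). Each returns a list of dicts, best first, with "score" (0 to 1); they miss things now and then, are a little off and sometimes report something else, mostly with a low value. They report only what shows in the picture. A call takes as long as a camera call.
- r.outline_of(thing, camera): "mask" (400x640 bool, what is visible of it) and "bbox" ([centre column, centre row, width, height] in pixels, round what is visible of it).
The state is a dict: "time": time; "joint_positions": joint angles; "joint_vel": joint speeds; "joint_torque": joint torques, N m; "ee_pos": TCP position; "eef_rot": TCP orientation; "ft_force": force on the tool from outside, world axes, zero at the start; "torque": the same for the moment, N m; "width": finger opening in m; "grip_force": force on a finger pad.
Only numpy, scipy, OpenCV 4.12 (cv2) and the standard library are available. Lean on these libraries where they do the work, as an engineer would, in place of code of your own. Each camera call takes 0.05 s, during which the arm holds its last target. There are 200 camera calls.

## Working session

There is one attempt and no reset: what is moved stays moved. The work goes in short steps, Python scripts to look and compute and a shell command to move; the robot and the scene stay as the last step left them, time stands still between calls to the robot, and variables do not carry over. Pictures are saved under pics/ and viewed, at most 10 in all, crops included, and the job is handed in when it is done.

```bash
mkdir -p pics; ls
python3 - <<'E'
from bench import r
import cv2,numpy as np
s=r.read_state(); print(s)
for n in("top","side"):
    c=r.camera(n); cv2.imwrite(f"pics/{n}0.png",c["img"][:,:,::-1]); 
    print(n,c["camera_matrix"],c["dist_coeffs"],c["xyz"],c["attitude"])
    for t in("case","stud_top","catch_top","vial","pen"):
        print(t,[(round(d["score"],2),np.round(d["bbox"],1)) for d in r.outline_of(t,n)][:2])
E
```

```text
pics
{'time': 0.0, 'joint_positions': array([-1.31959057,  0.33287883, -0.06469531,  1.46093443,  0.02158859,
        1.34987408, -0.08848938]), 'joint_vel': array([-1.51193213e-03, -6.12608068e-04,  6.70203272e-04,  8.75465266e-05,
       -7.25933727e-04,  6.32377381e-04, -4.61284667e-05]), 'joint_torque': array([ 1.60714603e-04, -6.23236370e+01,  2.48915702e-02, -3.89915729e+01,
       -6.13127556e-02,  3.93117161e-02,  1.23776317e-04]), 'ee_pos': array([0.16890393, 0.60136922, 0.23275285]), 'eef_rot': array([ 1.36463453e-01,  9.90644859e-01, -6.96493023e-04, -6.86911319e-05]), 'ft_force': array([-0.27777681, -0.07490857,  0.05722643]), 'torque': array([-0.05195243,  0.0108591 , -0.0051576 ]), 'grip_force': 0.0, 'width': 0.08714473712562278}
top [[496.81576025   0.         319.85652578]
 [  0.         496.81576025 197.61755412]
 [  0.           0.           1.        ]] [-0.1091448  0.         0.         0.         0.       ] [0.4743484  0.07264928 1.759197  ] [-0.69748214  0.71576814 -0.02407274  0.02480211]
case [(0.67, array([347.5, 204.4,  73.3,  60.1]))]
stud_top [(0.47, array([348.1, 201.1,  19.4,   9.9]))]
catch_top [(0.56, array([350.2, 214.3,  31.6,  16.3]))]
vial [(0.46, array([421.9, 195.3,  11. ,   7.8]))]
pen []
side [[420.61146886   0.         323.89563194]
 [  0.         420.61146886 202.49659059]
 [  0.           0.           1.        ]] [-0.08291697  0.          0.          0.          0.        ] [ 0.1344142  -0.57996016  0.83493129] [ 0.88498478 -0.24670682  0.11659623 -0.37728371]
case [(0.87, array([344.8, 242.8, 102.3,  93.7]))]
stud_top [(0.72, array([353.5, 231.1,  32.8,  24.3]))]
catch_top [(0.8, array([339.9, 234.6,  39.9,  22.9]))]
vial [(0.64, array([381.6, 228. ,   7.8,  15.6]))]
pen [(0.54, array([350.2, 216.6,  41.3,  23.5]))]
```

Run:
```python
import cv2
a=cv2.imread("pics/top0.png")[140:270,260:460]; b=cv2.imread("pics/side0.png")[170:300,250:450]
cv2.imwrite("pics/v1.png",cv2.resize(a,None,fx=4,fy=4,interpolation=2)); cv2.imwrite("pics/v2.png",cv2.resize(b,None,fx=4,fy=4,interpolation=2))
```

```text
(no output)
```

View pics/v1.png

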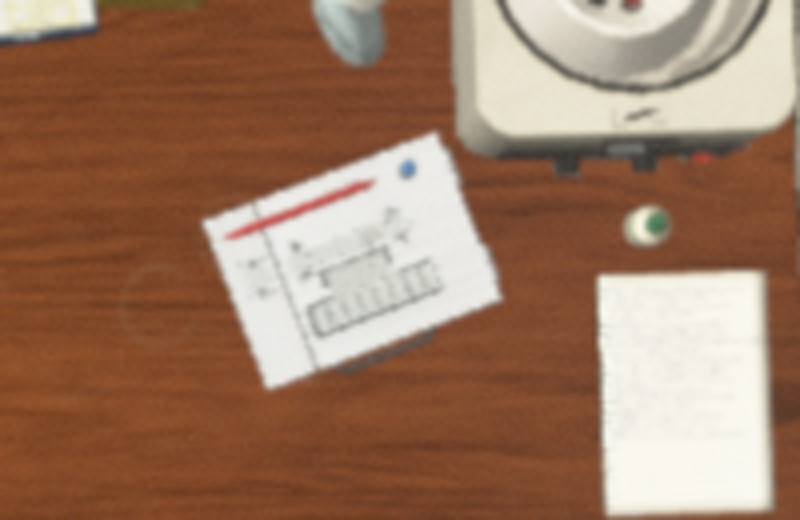

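View pics/v2.png

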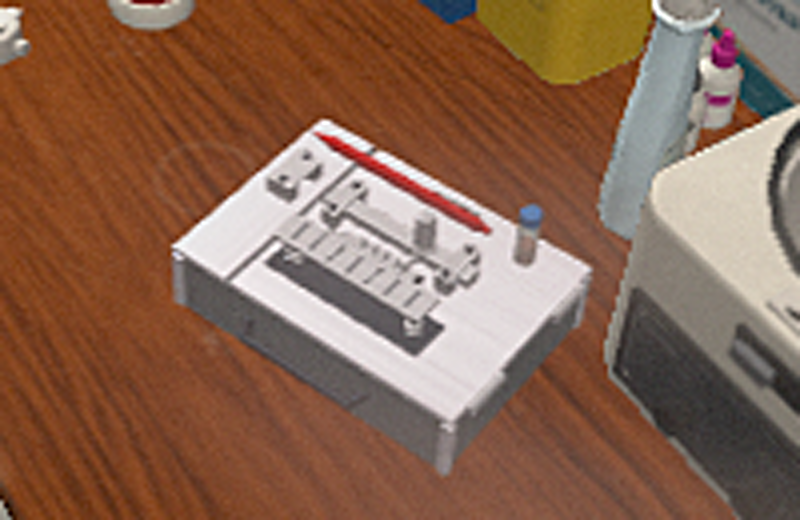

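View pics/top0.png

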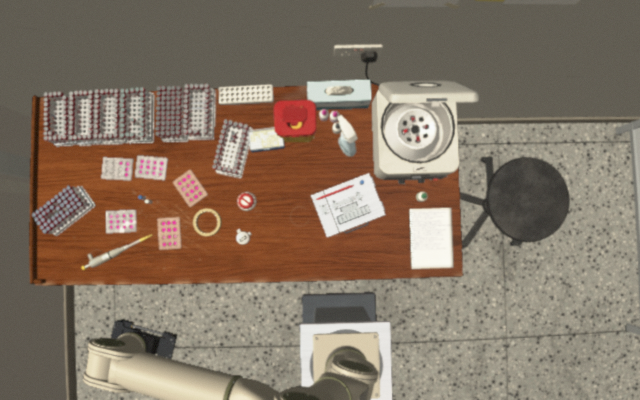

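The top view shows the case turned about 20°. Its lid corners are near full-image pixels (311,195), (369,173), (385,214) and (327,237), the stud side faces away from the robot, and the vial is at the far right. The side view shows the stud top near (356,223) and the catch plate in front of it. Next I fit the case pose.

```bash
cat > h.py <<'E'
import numpy as np,cv2
from scipy.spatial.transform import Rotation as R
from scipy.optimize import least_squares
from bench import r
def proj(c,P):
    Rt=R.from_quat(c["attitude"]).as_matrix().T
    return cv2.projectPoints(np.asarray(P,float),Rt,-Rt@c["xyz"],c["camera_matrix"],np.array(c["dist_coeffs"]))[0][:,0]
def world(p,P):
    return R.from_euler("z",p[2]).apply(np.asarray(P,float))+[p[0],p[1],0]
def report(p):
    s=r.read_state(); M=R.from_quat(s["eef_rot"]).as_matrix()
    q=R.from_euler("z",-p[2]).apply(s["ee_pos"]-[p[0],p[1],0])
    print("t",s["time"],"tip in case mm",np.round((q-[0,0,.071])*1e3,1),"(z above top)","tool y angle to case x",np.arctan2(M[1,1],M[0,1])-p[2],"tilt",M[:,2].round(4),"F",s["ft_force"].round(2),"w",s["width"])
E
python3 - <<'E'
from h import *
C={n:r.camera(n) for n in("top","side")}
X=[[.077,.105,.06],[.077,-.105,.06],[-.077,-.105,.06],[-.077,.105,.06]]
S=[.015,-.020,.098]
obs={"top":np.array([[204,222],[438,133],[502,298],[268,388]])/4+[260,140],
"side":np.array([[322,120],[590,268],[447,425],[175,248],[426,210]])/4+[250,170]}
def res(p,use=("top","side")):
    o=[]
    for n in use: o.append((proj(C[n],world(p,X+[S]))[:len(obs[n])]-obs[n]).ravel())
    return np.concatenate(o)
for u in(("top",),("side",),("top","side")):
    f=least_squares(res,[.45,0,.36],args=(u,)); print(u,f.x.round(4)); print(f.fun.reshape(-1,2).round(1).tolist())
p=f.x; np.save("p.npy",p)
report(p)
t=world(p,[[-.011,-.044,.0]])[0]; s=r.read_state(); print("target",t,"world d",t-s["ee_pos"])
im=C["side"]["img"][:,:,::-1].copy(); im=cv2.resize(im[170:300,250:450],None,fx=4,fy=4,interpolation=2)
pts=[S,[.0085,-.02,.098],[.0215,-.02,.098],[.015,-.0265,.098],[.015,-.0135,.098],[-.025,-.06,.088],[-.049,-.06,.088],[-.049,.05,.088],[-.025,.05,.088]]
for q in proj(C["side"],world(p,pts)): cv2.circle(im,tuple(int(v) for v in ((q-[250,170]+.5)*4-.5)),2,(0,0,255),-1)
cv2.imwrite("pics/v3.png",im)
E
```

```text
('top',) [ 0.5642 -0.0239  0.3392]
[[0.7, -0.5], [-0.8, 0.0], [-0.5, 0.5], [0.7, 0.0]]
('side',) [ 0.5619 -0.0174  0.3427]
[[0.5, -0.5], [0.1, -0.4], [0.3, -0.7], [-0.8, -0.1], [-0.1, 1.6]]
('top', 'side') [ 0.5623 -0.0196  0.3414]
[[-0.6, 0.1], [-2.1, 0.5], [-1.7, 1.0], [-0.4, 0.6], [1.2, -0.0], [0.7, 0.2], [0.9, -0.1], [-0.2, 0.4], [0.6, 2.2]]
t 0.7 tip in case mm [-162.6  717.2  162.6] (z above top) tool y angle to case x 0.9555925945264785 tilt [ 0.e+00  1.e-04 -1.e+00] F [ 0.07 -0.9  -0.45] w 0.08693844289756131
target [ 0.56664167 -0.06478301  0.        ] world d [ 0.39766404 -0.66651875 -0.23359134]
```

View pics/v3.png

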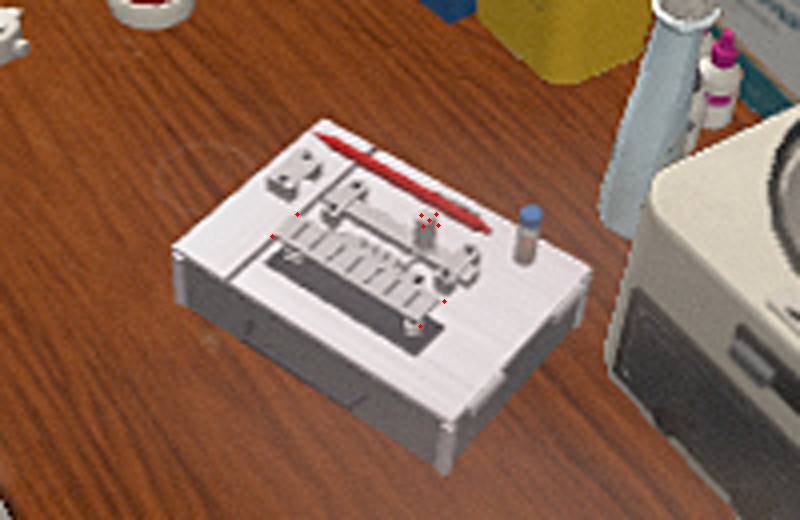

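The model points land on the plate and the stud. Now I rotate the tool to the case axes, so that tool x is case y and tool y is case x, and set the finger spacing to about 52 mm.

```bash
python3 -m pendant '[[0,0,0,0.1195],[0,0,0,0.1195],[0,0,0,0.1195],[0,0,0,0.1195],[0,0,0,0.1195],[0,0,0,0.1195],[0,0,0,0.1195],[0,0,0,0.1195]]' 0.425
python3 -m pendant '[[-0.038,0.0076,0,0],[-0.038,0.0076,0,0],[-0.038,0.0076,0,0],[-0.038,0.0076,0,0],[-0.038,0.0076,0,0],[-0.038,0.0076,0,0],[-0.038,0.0076,0,0],[-0.038,0.0076,0,0]]'
python3 -c "
from h import *
p=np.load('p.npy')+[0,.0012,0]; np.save('p.npy',p); report(p)"
```

```text
time: 1.37
ee_pos: [0.1689, 0.6018, 0.2336]
eef_rot: [0.579, 0.815, 0.0, -0.0]
ft_force: [-0.2, -0.3, -0.0]
width: 0.0422
grip_force: 0.0
time: 2.03
ee_pos: [0.3286, 0.3338, 0.2338]
eef_rot: [0.577, 0.817, 0.0, -0.0]
ft_force: [0.5, 0.3, 0.1]
width: 0.037
grip_force: 0.0
t 2.0333 tip in case mm [-102.2  410.2  162.8] (z above top) tool y angle to case x -0.00035586349869659584 tilt [ 2.e-04  8.e-04 -1.e+00] F [0.45 0.28 0.12] w 0.03697135413048742
```

```bash
python3 -m pendant '[[-0.038,0.0076,0,0],[-0.038,0.0076,0,0],[-0.038,0.0076,0,0],[-0.038,0.0076,0,0],[-0.038,0.0076,0,0],[-0.038,0.0076,0,0],[-0.038,0.0076,0,0],[-0.038,0.0076,0,0]]'
python3 -m pendant '[[-0.038,0.0076,0.02,0],[-0.038,0.0076,0.02,0],[-0.038,0.0076,0.02,0],[-0.034,0.0076,0.02,0],[0,0,0.01,0],[0,0,0,0]]'
python3 -c "
from h import *
p=np.load('p.npy'); report(p)
c=r.camera('side'); s=r.read_state()
print([(round(d['score'],2),d['bbox']) for t in ('stud_top','catch_top') for d in r.outline_of(t,'side')][:4])
cv2.imwrite('pics/v4.png',cv2.resize(c['img'][140:290,250:450,::-1],None,fx=4,fy=4,interpolation=2))"
```

```text
time: 2.7
ee_pos: [0.4876, 0.0676, 0.234]
eef_rot: [0.577, 0.817, 0.001, 0.0]
ft_force: [1.0, 0.9, -0.2]
width: 0.0369
grip_force: 0.0
time: 3.2
ee_pos: [0.5613, -0.0576, 0.1436]
eef_rot: [0.578, 0.816, -0.002, -0.001]
ft_force: [0.2, 0.2, 0.3]
width: 0.0369
grip_force: 0.0
t 3.2 tip in case mm [-14.1 -36.5  72.6] (z above top) tool y angle to case x -0.004059805034291597 tilt [-0.0042 -0.002  -1.    ] F [0.17 0.19 0.3 ] w 0.03689748837621833
[(0.4, [359.5, 233.2, 23.6, 20.3]), (0.81, [338.7, 235.0, 41.2, 22.6])]
```

View pics/v4.png

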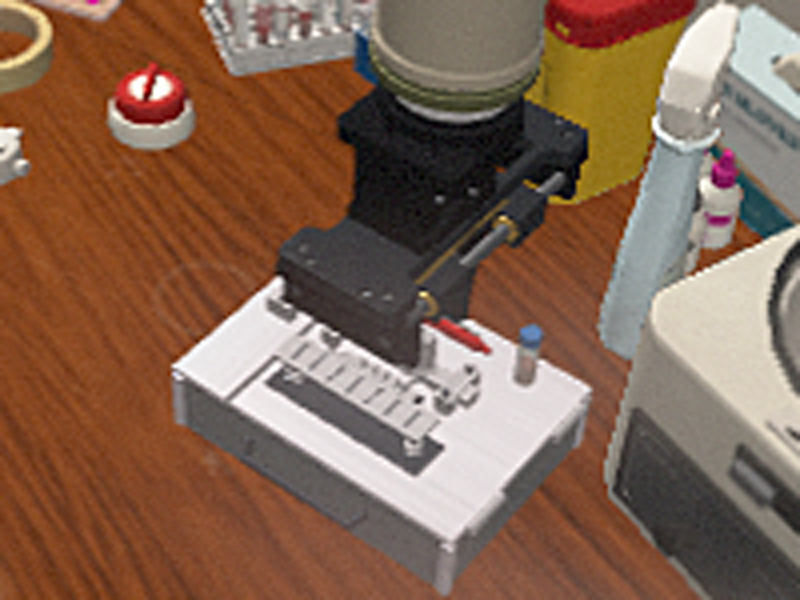

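The side view shows the gripper over the case. A dark block at about (280–420, 230–360) in the crop is either the gripper body or a finger carriage. I project the expected fingertips to tell which.

Run:
```python
from h import *
c=r.camera('side'); s=r.read_state(); M=R.from_quat(s["eef_rot"]).as_matrix()
def T(P): return np.asarray(P)@M.T+s["ee_pos"]
im=cv2.resize(c['img'][140:290,250:450,::-1],None,fx=4,fy=4,interpolation=2)
w=s["width"]/2
def draw(P,col):
    q=((proj(c,T(P))-[250,140]+.5)*4-.5).astype(int).reshape(-1,1,2); cv2.polylines(im,[q],True,col,1)
for sg,col in((-1,(0,0,255)),(1,(0,255,0))):
    for z in(.011,-.03): draw([[-.0095,sg*w,z],[.0095,sg*w,z],[.0095,sg*(w+.015),z],[-.0095,sg*(w+.015),z]],col)
draw([[-.0375,-.095,-.059],[.0375,-.095,-.059],[.0375,.095,-.059],[-.0375,.095,-.059]],(255,255,0))
cv2.imwrite('pics/v5.png',im)
t=r.camera("top"); q=proj(t,T([[0,0,.011]]))[0].astype(int); print(q)
cv2.imwrite('pics/v6.png',cv2.resize(t['img'][140:270,260:460,::-1],None,fx=4,fy=4,interpolation=2))
```

```text
[358 203]
```

View pics/v5.png

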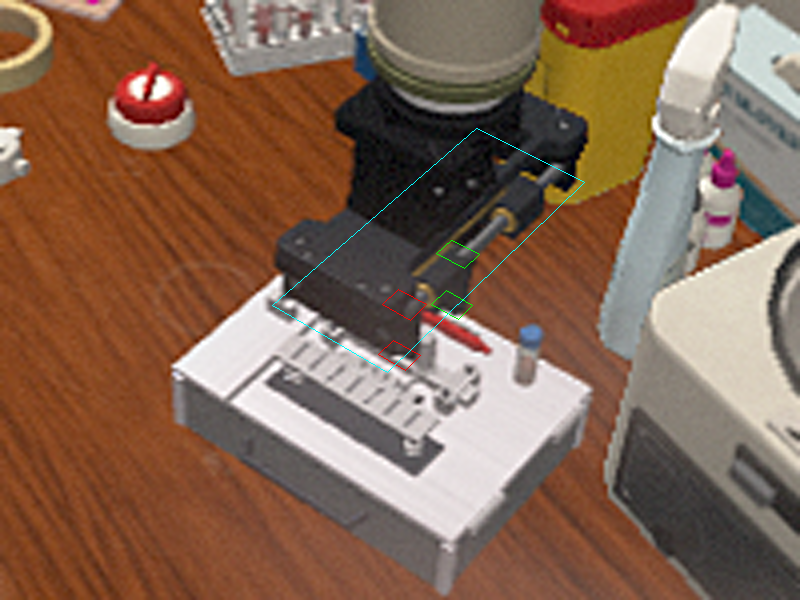

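The block is the gripper body, and its position agrees with the stated geometry. The near tip is at (400,352) and the far tip at (452,305). Next I back off behind the stud and descend to just above the plate.

```bash
python3 -m pendant '[[-0.006,0.002,0,0],[-0.0045,0.001,0,0],[0,0,0.015,0],[0,0,0.015,0],[0,0,0.008,0],[0,0,0,0],[0,0,0,0]]'
python3 - <<'E'
from h import *
p=np.load('p.npy'); report(p)
c=r.camera('side'); s=r.read_state(); M=R.from_quat(s["eef_rot"]).as_matrix()
im=cv2.resize(c['img'][200:275,290:390,::-1],None,fx=8,fy=8,interpolation=2)
def draw(W,col):
    q=((proj(c,W)-[290,200]+.5)*8-.5).astype(int).reshape(-1,1,2); cv2.polylines(im,[q],True,col,1)
w=s["width"]/2
for sg in(-1,1): draw(np.array([[-.0095,sg*w,.011],[.0095,sg*w,.011],[.0095,sg*(w+.015),.011],[-.0095,sg*(w+.015),.011]])@M.T+s["ee_pos"],(0,0,255))
draw(world(p,[[-.025,-.06,.088],[-.049,-.06,.088],[-.049,.05,.088],[-.025,.05,.088]]),(0,255,0))
a=np.linspace(0,6.28,13); draw(world(p,np.c_[.015+.0065*np.cos(a),-.02+.0065*np.sin(a),.098+0*a]),(255,255,0))
cv2.imwrite('pics/v7.png',im)
E
```

```text
time: 4.03
ee_pos: [0.5688, -0.0645, 0.1084]
eef_rot: [0.577, 0.817, -0.0, -0.0]
ft_force: [-0.5, -0.4, 1.5]
width: 0.0367
grip_force: 0.0
t 4.0333 tip in case mm [ -9.3 -45.6  37.4] (z above top) tool y angle to case x -0.00044520701041517174 tilt [-3.e-04 -1.e-04 -1.e+00] F [-0.48 -0.45  1.53] w 0.036708557999963615
```

View pics/v7.png

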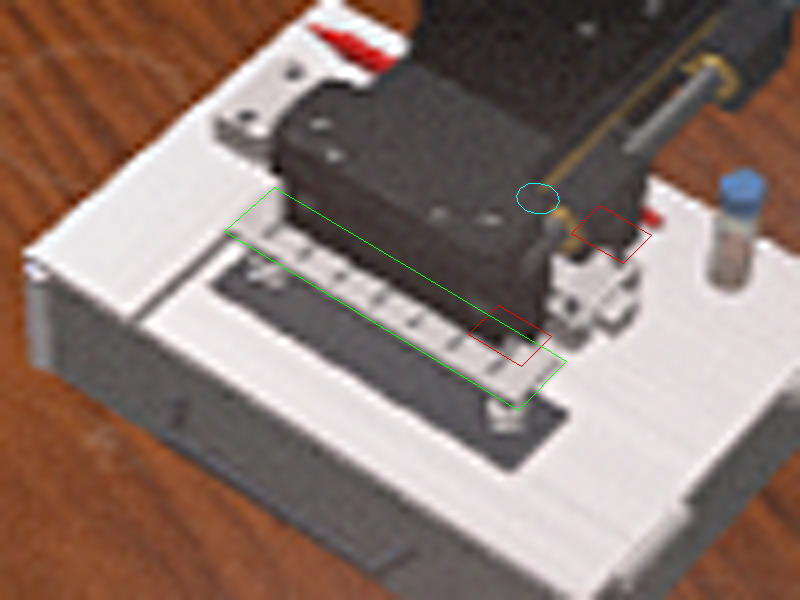

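The near tip at about (525,340) is over the catch plate, close to its right end. The far tip is behind the stud and the plate outline matches. Now I press down.

```bash
python3 -m pendant '[[0,-0.0015,0.004,0],[0,0,0.004,0],[0,0,0.003,0],[0,0,0.003,0],[0,0,0.0015,0],[0,0,0,0],[0,0,0,0]]'
python3 -c "
from h import *
report(np.load('p.npy'))"
```

```text
time: 4.67
ee_pos: [0.5676, -0.0649, 0.0929]
eef_rot: [0.577, 0.817, 0.0, 0.0]
ft_force: [0.1, -0.9, 3.8]
width: 0.0368
grip_force: 1.9
t 4.6667 tip in case mm [-10.6 -45.6  21.9] (z above top) tool y angle to case x -0.00043073340291804874 tilt [ 4.e-04 -0.e+00 -1.e+00] F [ 0.13 -0.89  3.81] w 0.03681382291763944
```

```bash
python3 -m pendant '[[0,0,0.001,0],[0,0,0.001,0],[0,0,0,0],[0,0,0,0]]'
python3 -c "
from h import *
report(np.load('p.npy'))"
```

```text
time: 5.0
ee_pos: [0.5677, -0.065, 0.0912]
eef_rot: [0.577, 0.817, 0.0, 0.0]
ft_force: [0.2, -1.1, 7.8]
width: 0.037
grip_force: 4.0
t 5.0 tip in case mm [-10.5 -45.7  20.2] (z above top) tool y angle to case x -0.0004975696012179398 tilt [ 8.e-04  1.e-04 -1.e+00] F [ 0.2  -1.11  7.76] w 0.036952455361136276
```

The catch is fully down at 7.8 N. Now I slide toward the keeper.

```bash
python3 -m pendant '[[0.004,0,0,0],[0.004,0,0,0],[0.004,0,0,0],[0.004,0,0,0],[0.004,0,0,0],[0.004,0,0,0],[0.004,0,0,0],[0.004,0,0,0]]'
python3 -c "
from h import *
report(np.load('p.npy'))"
```

```text
time: 5.67
ee_pos: [0.5575, -0.0365, 0.0914]
eef_rot: [0.577, 0.816, -0.0, 0.002]
ft_force: [2.5, -6.4, 6.3]
width: 0.0372
grip_force: 4.4
t 5.6667 tip in case mm [-10.5 -15.4  20.4] (z above top) tool y angle to case x -0.001718754847738313 tilt [ 0.0025 -0.0021 -1.    ] F [ 2.48 -6.4   6.34] w 0.03721313074365036
```

```bash
python3 -m pendant '[[0.004,0,0,0],[0.004,0,0,0],[0.004,0,0,0],[0.002,0,0,0],[0.001,0,0,0],[0.001,0,0,0],[0,0,0,0]]'
python3 -c "
from h import *
report(np.load('p.npy'))"
```

```text
time: 6.25
ee_pos: [0.5522, -0.0212, 0.0914]
eef_rot: [0.577, 0.817, -0.0, 0.001]
ft_force: [1.7, -5.5, 6.5]
width: 0.0367
grip_force: 4.1
t 6.25 tip in case mm [-10.5   0.8  20.4] (z above top) tool y angle to case x -0.001447495175463831 tilt [ 0.0023 -0.0018 -1.    ] F [ 1.73 -5.51  6.54] w 0.03665604687313557
```

Not yet at the stop. I continue in 1 mm steps until the side force rises.

```bash
for i in 1 2; do :; done; python3 -m pendant '[[0.001,0,0,0],[0.001,0,0,0],[0.001,0,0,0],[0,0,0,0]]'
python3 -c "
from h import *
report(np.load('p.npy'))"
python3 -m pendant '[[0.001,0,0,0],[0.001,0,0,0],[0,0,0,0]]'
python3 -c "
from h import *
report(np.load('p.npy'))"
```

```text
time: 6.58
ee_pos: [0.5516, -0.0199, 0.0915]
eef_rot: [0.578, 0.816, -0.0, 0.002]
ft_force: [4.7, -9.8, 3.4]
width: 0.037
grip_force: 7.2
t 6.5833 tip in case mm [-10.6   2.2  20.5] (z above top) tool y angle to case x -0.0030070779946764215 tilt [ 0.0034 -0.0034 -1.    ] F [ 4.65 -9.77  3.44] w 0.03695267784187305
time: 6.83
ee_pos: [0.5514, -0.0196, 0.0915]
eef_rot: [0.579, 0.816, -0.001, 0.004]
ft_force: [8.1, -15.5, 0.7]
width: 0.037
grip_force: 9.7
t 6.8333 tip in case mm [-10.6   2.5  20.5] (z above top) tool y angle to case x -0.004534376944551943 tilt [ 0.0049 -0.0053 -1.    ] F [  8.09 -15.52   0.72] w 0.03698899970832852
```

The side force rises with no further motion, so the bolt is against its stop. I relieve the side load, raise the hand and check.

```bash
python3 -m pendant '[[-0.003,0,0,0],[-0.002,0,0,0],[-0.001,0,-0.004,0],[0,0,-0.01,0],[0,0,-0.02,0],[0,0,-0.03,0],[0,0,-0.03,0],[0,0,-0.03,0]]'
python3 -m pendant '[[0.02,-0.03,-0.02,0],[0.03,-0.03,-0.02,0],[0.03,-0.03,0,0],[0.03,-0.03,0,0],[0.03,-0.03,0,0],[0.03,-0.03,0,0],[0.03,0,0,0],[0,0,0,0]]'
python3 - <<'E'
from h import *
p=np.load('p.npy'); report(p)
c=r.camera('side')
im=cv2.resize(c['img'][200:275,290:390,::-1],None,fx=8,fy=8,interpolation=2)
def draw(W,col):
    q=((proj(c,W)-[290,200]+.5)*8-.5).astype(int).reshape(-1,1,2); cv2.polylines(im,[q],True,col,1)
draw(world(p,[[-.025,-.06,.088],[-.049,-.06,.088],[-.049,.05,.088],[-.025,.05,.088]]),(0,255,0))
a=np.linspace(0,6.28,13); draw(world(p,np.c_[.015+.0065*np.cos(a),.02+.0065*np.sin(a),.098+0*a]),(255,255,0))
cv2.imwrite('pics/v8.png',im)
E
```

```text
time: 7.5
ee_pos: [0.5509, -0.0207, 0.2162]
eef_rot: [0.577, 0.817, -0.0, -0.0]
ft_force: [0.7, 0.6, 0.0]
width: 0.037
grip_force: 0.0
time: 8.17
ee_pos: [0.3194, 0.1078, 0.253]
eef_rot: [0.574, 0.819, 0.001, 0.0]
ft_force: [0.1, 1.2, 0.8]
width: 0.0368
grip_force: 0.0
t 8.1667 tip in case mm [-186.6  200.2  182. ] (z above top) tool y angle to case x 0.005551618794467916 tilt [ 0.0013  0.0017 -1.    ] F [0.12 1.22 0.76] w 0.036846919225017004
```

View pics/v8.png

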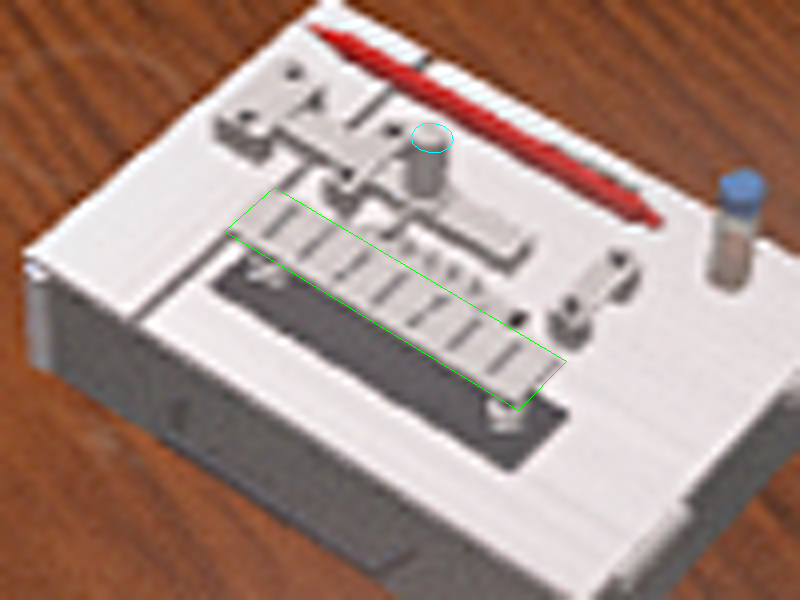

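The stud top at about (432,135) sits in the predicted home outline, and the bolt is in the keeper. The plate is back at its raised outline, and the vial and pen are undisturbed. I hand the job in.

```bash
python3 -c "
from bench import r
print(r.close_job())"
```

```text
the job is handed in; nothing more can be done
None
```

I handed the job in with the bolt pushed to its stop in the keeper, the catch back up, the hand clear and, in the last side picture, the case, vial and pen not visibly moved; no verdict came back.

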